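# Clamp the wheel brush gently and start the polisher

### The job

The little wheel brush stands loose in the open chuck of the polisher: turn the chuck's ribbed sleeve clockwise (seen from above) until the three jaws have just closed on its hollow stem and hold it upright. Keep it gentle: take the sleeve with a light grip of about 10 N, since it is a thin shell, and stop as soon as the jaws are snug, because forcing them on crushes the stem. Then let go and press the polisher's round button fully down, gently, and let it come back up, leaving the other things on the bench where they are.

Things in the scene. Friction and masses are not known exactly. Their poses are not given: they have to be found in the camera images.
- polisher: Matte black polisher fixed in a low aluminium cradle, spindle up. Origin on the table under the chuck's axis; z up; the handle runs along its +y to y = 240 mm. Top of the round head (68 mm across) at z = 70 mm; handle 52 mm wide, top at z = 68 mm; battery block at the end 72 mm wide, top at z = 71 mm. The upright chuck stands on the head.
- sleeve_grip (a point): Point on the chuck's axis, 106 mm above the table, the height to grip the sleeve. The sleeve is a grey round ribbed collar of 50 mm diameter, from 78 to 112 mm above the table, free all round; a grip at any yaw will do.
- sleeve (a joint): Angle of the sleeve, 0 to 1.9 rad, growing as it turns clockwise seen from above. Stays where left (friction 0.12 N m). Each rad moves all three jaws 4.6 mm inward; they meet a centred stem at about 1.3 rad. Just past that (1.35 to 1.42) is snug; resistance then rises steeply.
- brush: Short steel wheel brush, 57 mm tall, standing on a hollow brass stem of 10 mm diameter. Origin at the stem's foot, 80 mm above the table; z along the stem. The wheel is 32 mm across, from 125 to 134 mm above the table (hub to 137 mm), just above the chuck's three steel jaws (tops at 121 mm); it fits between fingers that hold the sleeve.
- chuck_seat (a point): Centre of the seat in the chuck on which the stem's foot stands, on the chuck's axis, 80 mm above the table.
- button (a joint): Travel of the polisher's round push button, 0 (up) to 6 mm (fully down); a spring, about 5 N when fully down, returns it. Beyond the end it is rigid.
- button_top (a point): Centre of the top face of the button, 32 mm in diameter, on the handle's top 122 mm along the polisher's +y from the chuck; pressed straight down.
- pad_case: Bystander: round translucent blue pad case, 94 mm across, 42 mm tall; origin under its centre.
- pick: Bystander: orange plastic detailing pick, 150 mm long along x, 8 mm thick; origin under the middle of its handle.
- polish: Bystander: upright bottle, 60 mm across, 170 mm tall; origin under its centre.
- wax: Bystander: low jar, 72 mm across, 55 mm tall; origin under its centre.
- backing_plate: Bystander: black round backing plate, 110 mm across, 22 mm tall; origin under its centre.
- wrench: Bystander: small steel wrench lying flat, about 160 mm long along x.
- gauge: Bystander: black paint gauge, 60 x 100 x 26 mm; origin under its centre.

How it is judged (in metres and radians):
On the way, in this order (a step that is already met when the one before it is completed fails the run):
1. the sleeve is turned and the jaws hold the brush upright in its seat (horizontal distance between brush and chuck_seat below 0.004 m and z of brush in the frame of polisher between 0.074 and 0.088 m and angle between brush's own z axis and vertical below 0.1 rad and contact force between brush and polisher above 3 N and value of joint sleeve above 1.15 rad), for 0.3 s.
2. then the button is pressed fully down (at least 4.5 of 6 mm) (all of step 1 and value of joint button above 0.0045 m), for 0.1 s.
At the end, for the whole second after the job is handed in: The jaws hold the brush (more than 3 N between chuck and brush, sleeve past 1.15 rad), its foot in the seat within 4 mm sideways and -6 to +8 mm in height, upright within 0.1 rad, at rest; the button is back up (under 1.5 mm) (all of step 1 and value of joint button below 0.0015 m and linear speed of brush below 0.02 m/s); the robot touches nothing.
It fails at once if the button is pressed (over 3 mm) before the jaws are closed on the brush (value of joint button above 0.003 m and (contact force between brush and polisher below 1.5 N or value of joint sleeve below 1.15 rad)).
It fails at once if the fingers press on the polisher, its sleeve or its button with more than 50 N in all (both fingers added) (contact force between the fingers and polisher above 50 N).
It fails at once if the chuck presses on the brush stem with more than 120 N in all (three jaws added) (contact force between brush and polisher above 120 N).
It fails at once if the fingers press on the brush with more than 10 N (contact force between the fingers and brush above 10 N).
It fails at once if a bystander is moved by more than 30 mm (distance of any of pad_case, pick, polish, wax, backing_plate, wrench, gauge from where it was at the start of the episode above 0.03 m).
It also fails if it takes over 51 s, if anything falls off the work surface, if the arm or the gripper's body presses on something with over 40 N, if the wrist force passes 120 N, or if a joint passes its speed limit or range.

### The arm

A 6-joint arm with a two-finger parallel gripper is mounted at the origin on the work surface. World frame = base frame: x ahead of the robot, y to its left, z up, the work surface at z = 0. Lengths are in mm, angles in rad, forces in N, time in s.
With the tool pointing down it reaches from about 300 to 825 mm from the base axis. Payload 5.4 kg.
Tool frame: the origin (TCP) lies midway between the tips of the shut fingers; the grasp point (between the pads) lies 19 mm behind it; z points along the fingers, y is the line along which they close (so a half turn about z gives the same grasp; the last joint's range is limited). The gripper opens to 92 mm and grips with 3 to 60 N. Pads are 20 mm wide; open, the fingers measure 128 mm over their backs; the gripper's body (75 mm by 189 mm) begins 69 mm behind the grasp point.
Start: joints at [-1.508, 0.158, 1.597, -0, 1.386, -0.21], TCP at [154.898, -553.726, 214.601] pointing down, gripper open.
Joint ranges: [-2.91, 2.91], [-0.94, 2.29], [0.18, 2.7], [-1.29, 4.43], [0.17, 2.64], [-3, 3]. Speed limits (rad/s): [2.57, 2.57, 3.14, 3.14, 3.14, 3.14].

### API

Orientations are given as a 3x3 rotation matrix whose columns are the frame's x, y, z axes.
In Python, from cell import * gives the robot as it stands.
- The arm moves only by the shell command python3 -m pendant 'ROWS' [OPENING]. ROWS is JSON, a list of rows, each an object with "travel": the shift along the tool's x, y, z normalised to -1 to 1, where 1 is 0.02 m, a list of three; "rot": the turn, a rotation vector about the tool's x, y, z normalised to -1 to 1, where 1 is 90 degrees, a list of three. A call has 1 to 20 rows; each row shifts and turns the commanded pose from where the row before left it, along the tool's axes as they then stand; what a row does not reach is not made up. A row lasts 1/10 s, in which the tool goes at most 50 mm and 8.59 degrees, less where a joint would pass 70% of its speed; a pose out of reach is approached as far as the arm can. A call with a number of a shift or a turn outside -1 to 1 is refused whole. A call with a gripper value outside its range is refused whole. OPENING is the opening, from 0 (shut) to 1 (fully open), set as the call begins (- or left out, the last holds). The fingers move at their own pace and stop on an object; the grip force is fixed at half the most. Time passes only in rows, so rows that do not move let the fingers close. It gives the time, the measured TCP pose, the force, the opening and the grip force at its end, in the units of the state.
- state(): the state, without advancing time (a new reading comes with each control period).
- camera(name): name is "scene" or "top" or "wrist"; returns a dict with "image" (400x640x3 uint8, blue, green, red), "fov_y" (degrees; the focal length in pixels is half the picture's height over the tangent of half this angle, whatever the lens; pixels are square), "cx", "cy" (the principal point, pixels), "R" (3x3) and "t" (3): a world point X has camera coordinates R X + t. Camera axes: x right, y down, z forward; pixel columns grow to the right and rows downward; lengths in mm; the calibration is good to about 2 mm. A picture is of the moment at which its call begins. There is no depth.
- finish_job(): hands the job in; it is judged then, once.
The state is a dict: "clock": time; "qpos": joint angles; "qd": joint speeds; "joint_torque": joint torques, N m; "ee_pos": TCP position; "ee_rot": TCP orientation; "ft_force": force on the tool from outside, world axes, zero at the start; "wrist_torque": the same for the moment, N m; "opening": finger opening in mm; "finger_force": force on a finger pad.
Only numpy, scipy, OpenCV 4.12 (cv2) and the standard library are available. Lean on these libraries where they do the work, as an engineer would, in place of code of your own. Each camera call takes 0.05 s, during which the arm holds its last target. There are 200 camera calls.

## Working session

There is one attempt and no reset: what is moved stays moved. The work goes in short steps, Python scripts to look and compute and a shell command to move; the robot and the scene stay as the last step left them, time stands still between calls to the robot, and variables do not carry over. Pictures are saved under pics/ and viewed, at most 10 in all, crops included, and the job is handed in when it is done.

```bash
mkdir -p pics; ls; python3 - <<'E'
from cell import *
import cv2,numpy as np
s=state();print(s)
for n in("scene","top"):
    c=camera(n);cv2.imwrite(f"pics/{n}0.png",c["image"]);print(n,c["fov_y"],c["cx"],c["cy"],np.round(c["R"],4).tolist(),np.round(c["t"],1))
E
```

```text
pics
{'clock': 0.0, 'qpos': array([-1.50806933e+00,  1.59081593e-01,  1.59823529e+00, -2.75778055e-05,
        1.38622677e+00, -2.10092027e-01]), 'qd': array([-7.84673027e-05,  1.74841356e-03,  3.19704083e-05, -1.00662858e-03,
       -3.21596502e-04, -5.38573501e-04]), 'joint_torque': array([ 6.16358775e-04, -3.85558677e+01, -3.22113276e+01,  7.02353125e-02,
        3.77786870e-02, -1.38953114e-04]), 'ee_pos': array([ 154.8663348 , -553.08305267,  213.59913732]), 'ee_rot': array([[ 9.63013803e-01,  2.69452022e-01, -1.49355927e-04],
       [ 2.69451795e-01, -9.63011913e-01,  1.94545891e-03],
       [ 3.80376301e-04, -1.91374801e-03, -9.99998096e-01]]), 'ft_force': array([-0.66456881,  0.24380933, -0.13599724]), 'wrist_torque': array([-0.00487486, -0.01785497,  0.045735  ]), 'finger_force': 0.0, 'opening': 91.8915949566246}
scene 49.128167409351164 318.95219438127504 196.27622674471237 [[-0.3429, 0.9392, 0.0152], [0.8096, 0.3037, -0.5023], [-0.4764, -0.16, -0.8646]] [ 228.6 -402.9 1416.8]
top 51.30291551480638 314.01235373169936 196.28440624786813 [[-0.0134, -0.9998, -0.0158], [-0.9885, 0.0156, -0.1503], [0.1505, 0.0136, -0.9885]] [ -10.4  547.2 1016.9]
```

View pics/top0.png

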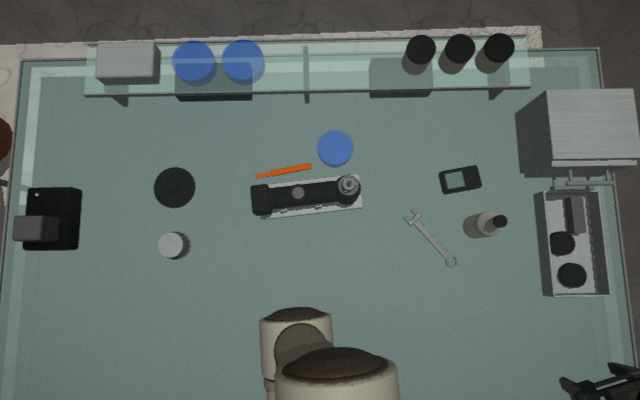

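View pics/scene0.png

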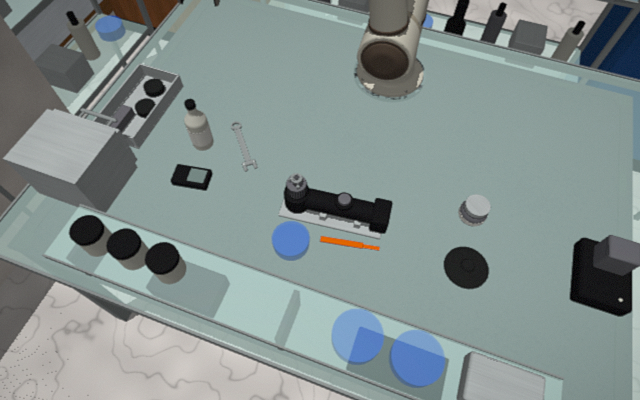

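The top view shows the chuck near (348,185) and the button near (298,193). In the scene view they are near (296,182) and (344,200). I'll zoom in to refine these.

```bash
cat > h.py <<'E'
import numpy as np,cv2
from cell import *
def ray(c,u,v):
    f=200/np.tan(np.radians(c["fov_y"]/2));R=np.array(c["R"]);t=np.array(c["t"])
    return -R.T@t, R.T@np.array([(u-c["cx"])/f,(v-c["cy"])/f,1])
def onz(c,u,v,z):
    o,d=ray(c,u,v);return o+d*(z-o[2])/d[2]
def pix(c,X):
    f=200/np.tan(np.radians(c["fov_y"]/2));p=np.array(c["R"])@np.array(X)+np.array(c["t"]);return np.array([c["cx"]+f*p[0]/p[2],c["cy"]+f*p[1]/p[2]])
E
python3 - <<'E'
from h import *
T=camera("top");S=camera("scene")
a=cv2.resize(T["image"][165:225,240:373],None,fx=6,fy=6,interpolation=cv2.INTER_CUBIC)[:, :798]
b=cv2.resize(S["image"][165:240,275:408],None,fx=6,fy=6,interpolation=cv2.INTER_CUBIC)[:230]
cv2.imwrite("pics/z.png",cv2.convertScaleAbs(np.vstack([a,b])[:600],alpha=1.7))
for n,c,u,v,z in(("chuckT",T,348,183,137),("chuckS",S,296,177,137),("btnT",T,298,193,74),("btnS",S,344,199,74)):print(n,onz(c,u,v,z).round(1))
E
```

```text
chuckT [562.3 -98.8 137. ]
chuckS [562.7 -98.6 137. ]
btnT [550.8  20.6  74. ]
btnS [544.3  20.6  74. ]
```

View pics/z.png

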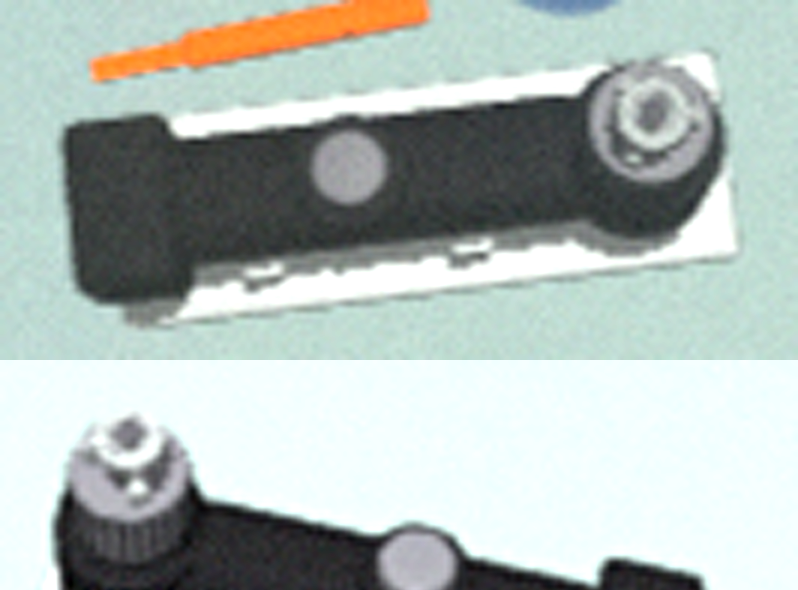

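The crops show these pixel centres:

| Feature | Top view | Scene view |
|---|---|---|
| Sleeve rim | (348.5,185) | – |
| Brush hub | (349.1,183) | (296.3,177) |
| Button | (298.3,192.8) | (344.7,198.3) |

```bash
python3 - <<'E'
from h import *
T=camera("top");S=camera("scene")
for n,c,u,v,z in(("sleeveT",T,348.5,185,112),("hubT",T,349.1,183,137),("hubS",S,296.3,177,137),("sleeveS",S,296.3,182.3,112),("btnT",T,298.3,192.8,76),("btnS",S,344.7,198.3,76)):print(n,onz(c,u,v,z).round(1))
c=camera("wrist");print(c["R"],c["t"],c["fov_y"]); s=state();print(s["ee_rot"].T@(-np.array(c["R"]).T@np.array(c["t"])-s["ee_pos"]))
E
```

```text
sleeveT [ 562.1 -101.6  112. ]
hubT [ 562.3 -101.3  137. ]
hubS [562.5 -97.9 137. ]
sleeveS [562.1 -98.9 112. ]
btnT [551.   19.7  76. ]
btnS [542.9  21.8  76. ]
[[ 2.69938472e-01 -9.62877229e-01 -8.14714574e-04]
 [-9.24000075e-01 -2.59277249e-01  2.81067908e-01]
 [-2.70845125e-01 -7.51182453e-02 -9.59687536e-01]] [-575.69986195  -31.99507948  391.36086318] 59.17109277453454
[  79.60738613    1.04922452 -169.73798027]
```

```bash
python3 -m pendant '[{"travel":[0.988,-0.63,0],"rot":[0,0,0]},{"travel":[0.988,-0.63,0],"rot":[0,0,0]},{"travel":[0.988,-0.63,0],"rot":[0,0,0]},{"travel":[0.988,-0.63,0],"rot":[0,0,0]},{"travel":[0.988,-0.63,0],"rot":[0,0,0]},{"travel":[0.988,-0.63,0],"rot":[0,0,0]},{"travel":[0.988,-0.63,0],"rot":[0,0,0]},{"travel":[0.988,-0.63,0],"rot":[0,0,0]},{"travel":[0.988,-0.63,0],"rot":[0,0,0]},{"travel":[0.988,-0.63,0],"rot":[0,0,0]},{"travel":[0.988,-0.63,0],"rot":[0,0,0]},{"travel":[0.988,-0.63,0],"rot":[0,0,0]},{"travel":[0.988,-0.63,0],"rot":[0,0,0]},{"travel":[0.988,-0.63,0],"rot":[0,0,0]},{"travel":[0.988,-0.63,0],"rot":[0,0,0]},{"travel":[0.988,-0.63,0],"rot":[0,0,0]},{"travel":[0.988,-0.63,0],"rot":[0,0,0]},{"travel":[0.988,-0.63,0],"rot":[0,0,0]},{"travel":[0.988,-0.63,0],"rot":[0,0,0]},{"travel":[0.988,-0.63,0],"rot":[0,0,0]}]'
python3 -m pendant '[{"travel":[0.988,-0.63,0],"rot":[0,0,0]},{"travel":[0.988,-0.63,0],"rot":[0,0,0]},{"travel":[0.988,-0.63,0],"rot":[0,0,0]},{"travel":[0.988,-0.63,0],"rot":[0,0,0]},{"travel":[0.988,-0.63,0],"rot":[0,0,0]},{"travel":[0.988,-0.63,0],"rot":[0,0,0]},{"travel":[0,0,0],"rot":[0,0,-0.095]},{"travel":[0,0,0],"rot":[0,0,-0.095]},{"travel":[0,0,0],"rot":[0,0,-0.095]},{"travel":[0,0,0],"rot":[0,0,-0.095]},{"travel":[0,0,0],"rot":[0,0,-0.095]},{"travel":[0,0,0],"rot":[0,0,-0.095]},{"travel":[0,0,0],"rot":[0,0,-0.095]},{"travel":[0,0,0],"rot":[0,0,0]},{"travel":[0,0,0],"rot":[0,0,0]},{"travel":[0,0,0],"rot":[0,0,0]}]'
python3 - <<'E'
from h import *
s=state();print(s["clock"],s["qpos"],s["ee_pos"],s["ee_rot"])
c=camera("wrist");cv2.imwrite("pics/w1.png",c["image"])
for X in([562,-100,112],[562,-100,137],[547,21,74]):print(X,pix(c,X))
E
```

```text
clock: 2.35
ee_pos: [468.2, -203.8, 214.7]
ee_rot: [[0.963, 0.269, 0.0], [0.269, -0.963, -0.0], [0.0, 0.0, -1.0]]
ft_force: [-0.3, 0.2, 0.4]
opening: 91.8
finger_force: 0.0
clock: 3.95
ee_pos: [561.4, -99.8, 214.6]
ee_rot: [[0.253, 0.967, 0.0], [0.967, -0.253, 0.0], [0.0, 0.0, -1.0]]
ft_force: [-0.2, -0.7, 0.2]
opening: 91.7
finger_force: 0.0
3.95 [-3.87858746e-01  1.46062566e-01  1.61075368e+00  1.99921659e-05
  1.38473828e+00 -1.31937099e-01] [561.39492281 -99.83267535 214.61263413] [[ 2.53140722e-01  9.67429467e-01  4.27266516e-05]
 [ 9.67429468e-01 -2.53140722e-01  3.76744226e-06]
 [ 1.44605901e-05  4.03813287e-05 -9.99999999e-01]]
[562, -100, 112] [318.94654386 193.159877  ]
[562, -100, 137] [318.96918541 202.58304204]
[547, 21, 74] [263.80690684  47.21072259]
```

View pics/w1.png

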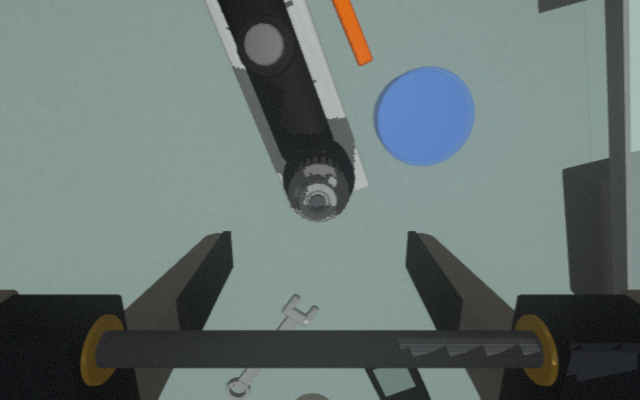

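The wrist view shows the brush hub at about (318,200), the sleeve around (318,190) and the button at about (264.5,45). I'll measure them more exactly.

```bash
python3 - <<'E'
from h import *
c=camera("wrist")
im=cv2.convertScaleAbs(c["image"],alpha=1.6)
a=cv2.resize(im[140:230,270:370],(660,594),interpolation=cv2.INTER_CUBIC);cv2.imwrite("pics/w2.png",a)
g=cv2.cvtColor(c["image"],cv2.COLOR_BGR2GRAY)[15:75,235:292]
m=((g>75)&(g<150)).astype(np.uint8)
n,l,st,ce=cv2.connectedComponentsWithStats(m);i=l[30,29];print(st[i],ce[i]+[235,15])
u,v=ce[i]+[235,15]
for z in(70,74,78):print(onz(c,u,v,z))
E
```

```text
[   9    8   40   42 1282] [263.48127925  43.87285491]
[546.98267787  24.08434838  70.        ]
[547.42405494  23.47601812  74.        ]
[547.86543201  22.86768786  78.        ]
```

View pics/w2.png

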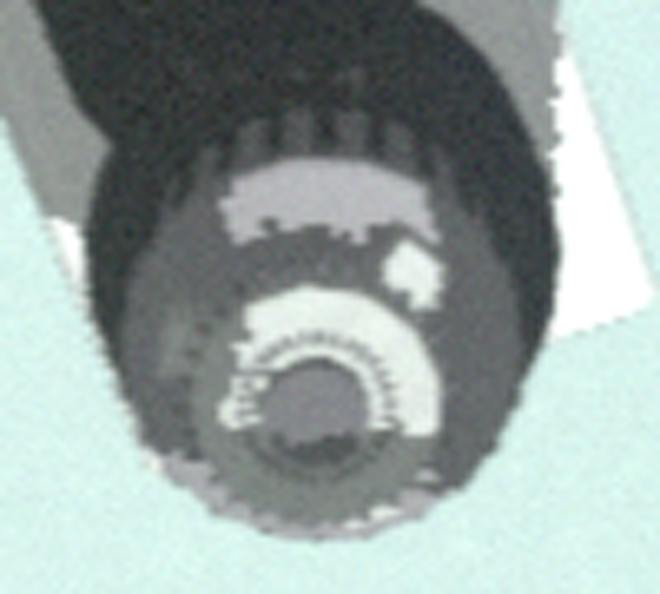

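```bash
python3 -m pendant '[{"travel":[0,0.02,0.9],"rot":[0,0,0]},{"travel":[0,0,0.9],"rot":[0,0,0]},{"travel":[0,0,0.9],"rot":[0,0,0]},{"travel":[0,0,0.9],"rot":[0,0,0]},{"travel":[0,0,0.9],"rot":[0,0,0]},{"travel":[0,0,0.9],"rot":[0,0,0]},{"travel":[0,0,0.6],"rot":[0,0,0]},{"travel":[0,0,0.38],"rot":[0,0,0]},{"travel":[0,0,0],"rot":[0,0,0]},{"travel":[0,0,0],"rot":[0,0,0]},{"travel":[0,0,0],"rot":[0,0,0]}]' 0.6
python3 -m pendant '[{"travel":[0,0,0],"rot":[0,0,0]},{"travel":[0,0,0],"rot":[0,0,0]},{"travel":[0,0,0],"rot":[0,0,0]}]' 0.56
python3 -m pendant '[{"travel":[0,0,0],"rot":[0,0,0]},{"travel":[0,0,0],"rot":[0,0,0]},{"travel":[0,0,0],"rot":[0,0,0]}]' 0.545
```

```text
clock: 5.15
ee_pos: [562.5, -100.2, 88.1]
ee_rot: [[0.251, 0.968, 0.002], [0.968, -0.251, -0.001], [-0.0, 0.002, -1.0]]
ft_force: [0.1, 1.3, -0.1]
opening: 55.4
finger_force: 0.0
clock: 5.45
ee_pos: [561.7, -99.9, 87.3]
ee_rot: [[0.251, 0.968, -0.0], [0.968, -0.251, -0.0], [-0.0, -0.0, -1.0]]
ft_force: [-2.2, -0.1, 0.6]
opening: 51.4
finger_force: 1.0
clock: 5.75
ee_pos: [561.1, -99.7, 87.0]
ee_rot: [[0.251, 0.968, -0.002], [0.968, -0.251, 0.0], [-0.0, -0.002, -1.0]]
ft_force: [-5.3, 1.4, 4.0]
opening: 50.4
finger_force: 2.7
```

```bash
python3 -m pendant '[{"travel":[0,-0.03,0],"rot":[0,0,0]},{"travel":[0,0,0],"rot":[0,0,0]},{"travel":[0,0,0],"rot":[0,0,0]}]' 0.545
python3 -m pendant '[{"travel":[0,0,0],"rot":[0,0,0]},{"travel":[0,0,0],"rot":[0,0,0]},{"travel":[0,0,0],"rot":[0,0,0]}]' 0.54
```

```text
clock: 6.05
ee_pos: [561.0, -99.7, 87.0]
ee_rot: [[0.251, 0.968, -0.0], [0.968, -0.251, 0.0], [0.0, -0.0, -1.0]]
ft_force: [-3.8, 0.6, 2.4]
opening: 49.7
finger_force: 2.1
clock: 6.35
ee_pos: [560.9, -99.7, 86.9]
ee_rot: [[0.251, 0.968, -0.001], [0.968, -0.251, 0.0], [0.0, -0.001, -1.0]]
ft_force: [-5.0, 0.3, 3.4]
opening: 50.0
finger_force: 9.5
```

```bash
python3 -m pendant '[{"travel":[0,-0.03,0],"rot":[0,0,0]},{"travel":[0,0,0],"rot":[0,0,0]},{"travel":[0,0,0],"rot":[0,0,0]}]'
```

```text
clock: 6.65
ee_pos: [560.9, -99.6, 87.0]
ee_rot: [[0.251, 0.968, 0.001], [0.968, -0.251, -0.0], [0.0, 0.001, -1.0]]
ft_force: [-2.1, 0.6, 0.6]
opening: 49.9
finger_force: 9.5
```

```bash
python3 -m pendant '[{"travel":[0,0,0],"rot":[0,0,0.06]},{"travel":[0,0,0],"rot":[0,0,0.06]},{"travel":[0,0,0],"rot":[0,0,0.06]},{"travel":[0,0,0],"rot":[0,0,0.06]},{"travel":[0,0,0],"rot":[0,0,0.06]},{"travel":[0,0,0],"rot":[0,0,0]},{"travel":[0,0,0],"rot":[0,0,0]}]'
python3 -c "
from h import *
s=state();print(s['wrist_torque'],s['qpos'][5],np.arctan2(s['ee_rot'][1,0],s['ee_rot'][0,0]))
c=camera('wrist');cv2.imwrite('pics/w3.png',cv2.resize(c['image'][110:350,170:470],None,fx=2,fy=2))"
```

```text
clock: 7.35
ee_pos: [560.7, -99.6, 87.0]
ee_rot: [[0.661, 0.75, 0.0], [0.75, -0.661, 0.0], [0.0, 0.0, -1.0]]
ft_force: [-2.7, 0.6, 1.5]
opening: 49.6
finger_force: 9.5
[ 0.21545285  0.45677079 -0.09905424] 0.3346690409994765 0.8479877497278032
```

View pics/w3.png

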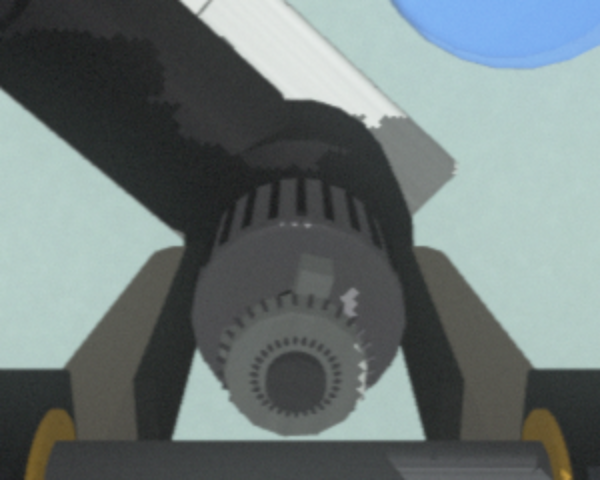

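The sleeve sits centred between the pads, and the brush hub at (295,375) is upright. I'll carry on turning.

```bash
python3 -m pendant '[{"travel":[0,0,0],"rot":[0,0,0.06]},{"travel":[0,0,0],"rot":[0,0,0.06]},{"travel":[0,0,0],"rot":[0,0,0.06]},{"travel":[0,0,0],"rot":[0,0,0.06]}]'
cat > t.py <<'E'
from h import *
s=state();print('TORQ',s['wrist_torque'].round(3),'q6',s['qpos'][5].round(3),'turned',round(1.3149-np.arctan2(s['ee_rot'][1,0],s['ee_rot'][0,0]),3),s['finger_force'],s['ft_force'].round(1))
E
python3 t.py
python3 -m pendant '[{"travel":[0,0,0],"rot":[0,0,0.06]},{"travel":[0,0,0],"rot":[0,0,0.06]},{"travel":[0,0,0],"rot":[0,0,0.06]},{"travel":[0,0,0],"rot":[0,0,0.04]}]'
python3 t.py
python3 -m pendant '[{"travel":[0,0,0],"rot":[0,0,0]},{"travel":[0,0,0],"rot":[0,0,0]}]'
python3 t.py
```

```text
clock: 7.8
ee_pos: [560.6, -99.4, 87.0]
ee_rot: [[0.893, 0.45, -0.0], [0.45, -0.893, 0.0], [-0.0, -0.0, -1.0]]
ft_force: [-3.2, 3.2, 2.4]
opening: 50.0
finger_force: 9.5
TORQ [0.376 0.552 0.199] q6 0.716 turned 0.848 9.516888409852982 [-3.2  3.2  2.4]
clock: 8.2
ee_pos: [560.7, -99.2, 86.9]
ee_rot: [[0.992, 0.123, 0.0], [0.123, -0.992, 0.0], [0.0, -0.0, -1.0]]
ft_force: [-1.8, 2.6, 1.0]
opening: 49.7
finger_force: 9.5
TORQ [0.422 0.326 0.311] q6 1.06 turned 1.192 9.534500688314438 [-1.8  2.6  1. ]
clock: 8.4
ee_pos: [560.7, -99.2, 86.9]
ee_rot: [[0.992, 0.126, 0.0], [0.126, -0.992, 0.001], [0.0, -0.001, -1.0]]
ft_force: [-2.3, 2.5, 1.7]
opening: 49.9
finger_force: 9.5
TORQ [0.556 0.323 0.097] q6 1.057 turned 1.189 9.523715078830719 [-2.3  2.5  1.7]
```

```bash
python3 -m pendant '[{"travel":[0,0,0],"rot":[0,0,0.02]},{"travel":[0,0,0],"rot":[0,0,0.02]},{"travel":[0,0,0],"rot":[0,0,0.02]}]' >/dev/null; python3 t.py
python3 -m pendant '[{"travel":[0,0,0],"rot":[0,0,0.02]},{"travel":[0,0,0],"rot":[0,0,0.01]}]' >/dev/null; python3 t.py
python3 -m pendant '[{"travel":[0,0,0],"rot":[0,0,0.01]},{"travel":[0,0,0],"rot":[0,0,0.01]}]' ; python3 t.py
python3 -m pendant '[{"travel":[0,0,0],"rot":[0,0,0]},{"travel":[0,0,0],"rot":[0,0,0]}]' >/dev/null; python3 t.py
```

```text
TORQ [0.607 0.466 0.341] q6 1.152 turned 1.284 9.539618790149689 [-3.8  3.9  0.7]
TORQ [0.711 0.495 0.328] q6 1.199 turned 1.331 9.54011857509613 [-3.1  3.3  1.5]
clock: 9.1
ee_pos: [560.3, -99.2, 86.8]
ee_rot: [[0.999, -0.049, -0.001], [-0.049, -0.999, 0.001], [-0.001, -0.001, -1.0]]
ft_force: [-3.1, 4.7, 1.5]
opening: 49.7
finger_force: 9.5
TORQ [0.826 0.567 0.38 ] q6 1.232 turned 1.364 9.54443022608757 [-3.1  4.7  1.5]
TORQ [0.798 0.598 0.262] q6 1.232 turned 1.364 9.543570801615715 [-3.2  4.   1.5]
```

```bash
python3 -m pendant '[{"travel":[0,0,0],"rot":[0,0,0.01]},{"travel":[0,0,0],"rot":[0,0,0.01]}]' >/dev/null; python3 t.py
python3 -m pendant '[{"travel":[0,0,0],"rot":[0,0,0]},{"travel":[0,0,0],"rot":[0,0,0]}]' >/dev/null; python3 t.py
python3 -c "
from h import *
c=camera('wrist');cv2.imwrite('pics/w4.png',cv2.resize(c['image'][110:350,170:470],None,fx=2,fy=2))"
```

```text
TORQ [0.821 0.421 0.363] q6 1.263 turned 1.396 9.547302201390266 [-2.9  4.9  1.6]
TORQ [0.771 0.498 0.301] q6 1.263 turned 1.395 9.546855390071869 [-3.5  4.5  1.2]
```

View pics/w4.png

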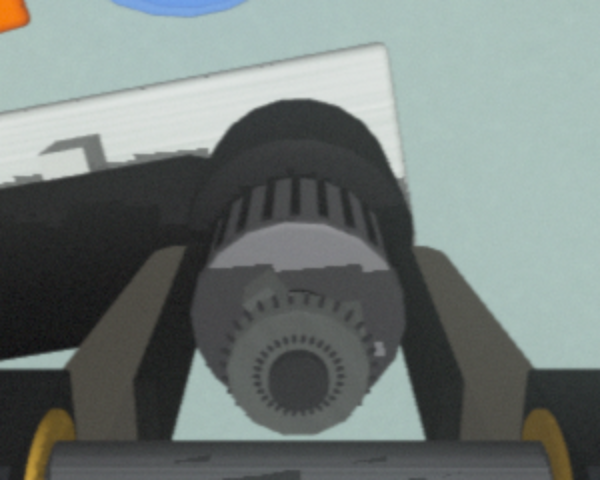

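The brush is now centred, with its hub at (299,378) and the sleeve at x≈298. The ribs look slightly shifted against the fingers compared with the previous picture, so I'll measure the slip.

```bash
python3 - <<'E'
import cv2,numpy as np
A,B=[cv2.cvtColor(cv2.imread(f'pics/w{i}.png'),cv2.COLOR_BGR2GRAY).astype(float) for i in(3,4)]
def prof(I):
    # ribs along the rim arc: ellipse centre (298,~290), sample x on an arc just outside the top rim
    r=[]
    for a in np.radians(np.arange(-50,50,.5)):
        x=298+100*np.sin(a); y=285-87*np.cos(a)
        r.append(I[int(round(y))-3:int(round(y))+4,int(round(x))-1:int(round(x))+2].mean())
    r=np.array(r);return (r-cv2.GaussianBlur(r[:,None],(1,61),15)[:,0])
a,b=prof(A),prof(B)
for n,p in(("a",a),("b",b)):
    p=cv2.GaussianBlur(p[:,None],(1,7),2)[:,0]
    print(n,[-50+.5*i for i in range(1,len(p)-1) if p[i]<p[i-1] and p[i]<=p[i+1] and p[i]<-1])
E
```

```text
a [-44.5, -29.5, -14.0, 1.5, 16.5, 32.5]
b [-32.5, -17.0, -2.0, 14.0, 29.5, 45.0]
```

Slip is about 3.3° (0.057 rad), with the sleeve lagging, so the sleeve is at about 1.34. I'll turn a little further and measure again.

```bash
cat > rib.py <<'E'
from h import *
c=camera('wrist');I=cv2.cvtColor(cv2.resize(c['image'][110:350,170:470],None,fx=2,fy=2),cv2.COLOR_BGR2GRAY).astype(float)
r=[]
for a in np.radians(np.arange(-50,50,.5)):
    x=298+100*np.sin(a); y=285-87*np.cos(a)
    r.append(I[int(round(y))-3:int(round(y))+4,int(round(x))-1:int(round(x))+2].mean())
r=np.array(r);p=r-cv2.GaussianBlur(r[:,None],(1,61),15)[:,0];p=cv2.GaussianBlur(p[:,None],(1,7),2)[:,0]
print([-50+.5*i for i in range(1,len(p)-1) if p[i]<p[i-1] and p[i]<=p[i+1] and p[i]<-1])
E
python3 -m pendant '[{"travel":[0,0,0],"rot":[0,0,0.015]},{"travel":[0,0,0],"rot":[0,0,0.015]}]' >/dev/null; python3 t.py
python3 -m pendant '[{"travel":[0,0,0],"rot":[0,0,0]},{"travel":[0,0,0],"rot":[0,0,0]}]' >/dev/null; python3 t.py; python3 rib.py
```

```text
TORQ [0.856 0.527 0.392] q6 1.311 turned 1.443 9.552220478653908 [-3.4  4.   1.8]
TORQ [0.824 0.425 0.217] q6 1.31 turned 1.442 9.54992562532425 [-1.8  4.1  1.6]
[-35.5, -19.5, -4.5, 11.0, 26.5, 42.0]
```

The ribs have moved a further 2.7°, so the extra turn was nearly all slip. That means the sleeve is stopped by the jaws at about 1.34. I'll add a touch of grip and nudge it into the snug band.

```bash
python3 -m pendant '[{"travel":[0,0,0],"rot":[0,0,0]},{"travel":[0,0,0],"rot":[0,0,0]}]' 0.538 >/dev/null; python3 t.py
python3 -m pendant '[{"travel":[0,0,0],"rot":[0,0,0.01]},{"travel":[0,0,0],"rot":[0,0,0.01]},{"travel":[0,0,0],"rot":[0,0,0]}]' >/dev/null; python3 t.py; python3 rib.py
```

```text
TORQ [0.843 0.437 0.247] q6 1.31 turned 1.442 15.743307173252106 [-2.1  4.5  1.2]
TORQ [0.839 0.474 0.32 ] q6 1.342 turned 1.474 15.74235588312149 [-4.   4.2  0.8]
[-36.0, -19.5, -4.5, 11.0, 26.5, 42.0]
```

```bash
python3 -m pendant '[{"travel":[0,0,0],"rot":[0,0,0]},{"travel":[0,0,0],"rot":[0,0,0]},{"travel":[0,0,0],"rot":[0,0,0]}]' 0.75
python3 -m pendant '[{"travel":[0,0,-0.3],"rot":[0,0,0]},{"travel":[0,0,-0.6],"rot":[0,0,0]},{"travel":[0,0,-0.9],"rot":[0,0,0]},{"travel":[0,0,-0.9],"rot":[0,0,0]},{"travel":[0,0,-0.9],"rot":[0,0,0]},{"travel":[0,0,-0.9],"rot":[0,0,0]},{"travel":[0,0,-0.9],"rot":[0,0,0]},{"travel":[0,0,0],"rot":[0,0,0]},{"travel":[0,0,0],"rot":[0,0,0]},{"travel":[0,0,0],"rot":[0,0,0]}]'
python3 - <<'E'
from h import *
s=state();print(s["ee_pos"],s["ee_rot"].T@(np.array([547.5,22,100])-s["ee_pos"])/20)
c=camera("wrist");cv2.imwrite("pics/w5.png",c["image"])
print(pix(c,[561,-99.7,137]),pix(c,[561,-99.7,112]),pix(c,[547.5,22,75]))
E
```

```text
clock: 11.05
ee_pos: [561.2, -100.3, 87.4]
ee_rot: [[0.987, -0.159, 0.002], [-0.159, -0.987, -0.001], [0.002, 0.001, -1.0]]
ft_force: [-0.1, 1.3, -1.0]
opening: 68.6
finger_force: 0.0
clock: 12.05
ee_pos: [560.0, -99.4, 194.0]
ee_rot: [[0.987, -0.159, -0.002], [-0.159, -0.987, 0.001], [-0.002, -0.0, -1.0]]
ft_force: [-0.5, -0.2, -0.3]
opening: 69.1
finger_force: 0.0
[560.0116139  -99.41339785 194.02189177] [-1.57242044 -5.89313522  4.70564828]
[317.7007259  212.06870809] [317.83964531 201.0321179 ] [183.32610149 223.7489757 ]
```

View pics/w5.png

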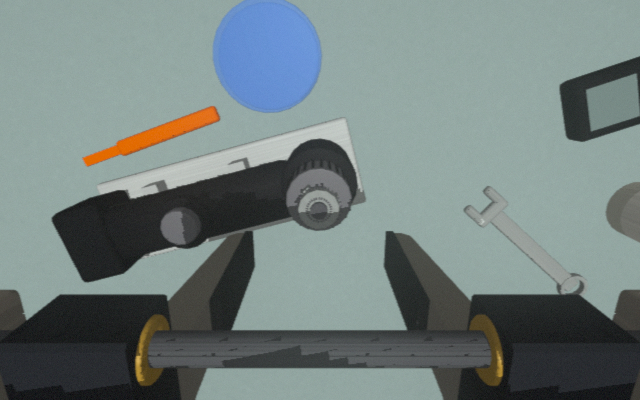

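The brush stands upright and centred with its hub at (319,210), and the button is at about (180,226). Next I'll shut the fingers and move over the button.

```bash
python3 -m pendant '[{"travel":[-0.236,-0.851,0],"rot":[0,0,0]},{"travel":[-0.236,-0.851,0],"rot":[0,0,0]},{"travel":[-0.236,-0.851,0],"rot":[0,0,0]},{"travel":[-0.236,-0.851,0],"rot":[0,0,0]},{"travel":[-0.236,-0.851,0],"rot":[0,0,0]},{"travel":[-0.236,-0.851,0],"rot":[0,0,0]},{"travel":[-0.236,-0.851,0],"rot":[0,0,0]},{"travel":[0,0,0],"rot":[0,0,0]},{"travel":[0,0,0],"rot":[0,0,0]},{"travel":[0,0,0],"rot":[0,0,0]}]' 0
python3 -m pendant '[{"travel":[0,0,0.8],"rot":[0,0,0]},{"travel":[0,0,0.9],"rot":[0,0,0]},{"travel":[0,0,0.9],"rot":[0,0,0]},{"travel":[0,0,0.9],"rot":[0,0,0]},{"travel":[0,0,0.9],"rot":[0,0,0]},{"travel":[0,0,0.6],"rot":[0,0,0]},{"travel":[0,0,0.3],"rot":[0,0,0]},{"travel":[0,0,0.2],"rot":[0,0,0]},{"travel":[0,0,0],"rot":[0,0,0]},{"travel":[0,0,0],"rot":[0,0,0]},{"travel":[0,0,0],"rot":[0,0,0]}]'
```

```text
clock: 13.1
ee_pos: [546.9, 23.0, 195.0]
ee_rot: [[0.987, -0.159, 0.0], [-0.159, -0.987, -0.0], [0.0, 0.0, -1.0]]
ft_force: [-0.5, 0.3, 0.1]
opening: 0.4
finger_force: 0.0
clock: 14.2
ee_pos: [547.5, 23.0, 85.9]
ee_rot: [[0.987, -0.158, 0.001], [-0.158, -0.987, -0.001], [0.002, 0.0, -1.0]]
ft_force: [-1.6, -1.3, 2.5]
opening: 0.3
finger_force: 1.7
```

```bash
for i in 1 2; do python3 -m pendant '[{"travel":[0,0,0.1],"rot":[0,0,0]},{"travel":[0,0,0],"rot":[0,0,0]}]' | egrep 'ee_pos|ft_f'; done
python3 -m pendant '[{"travel":[0,0,0.1],"rot":[0,0,0]},{"travel":[0,0,0.1],"rot":[0,0,0]},{"travel":[0,0,0],"rot":[0,0,0]}]' | egrep 'ee_pos|ft_f'
```

```text
ee_pos: [547.6, 23.1, 83.5]
ft_force: [-0.8, -0.7, 4.9]
ee_pos: [547.7, 23.1, 83.2]
ft_force: [-5.9, 0.1, 16.2]
ee_pos: [548.0, 23.0, 82.8]
ft_force: [-17.7, 0.5, 39.5]
```

The button top is higher than I assumed: the spring force reached 5 N at 83.5 mm, then it hit the rigid stop. So it is fully pressed, and I'll back off.

```bash
python3 -m pendant '[{"travel":[0,0,-0.2],"rot":[0,0,0]},{"travel":[0,0,0],"rot":[0,0,0]}]' | egrep 'ee_pos|ft_f'
python3 -m pendant '[{"travel":[0,0,-0.1],"rot":[0,0,0]},{"travel":[0,0,-0.1],"rot":[0,0,0]},{"travel":[0,0,-0.2],"rot":[0,0,0]},{"travel":[0,0,-0.5],"rot":[0,0,0]},{"travel":[0,0,-0.9],"rot":[0,0,0]},{"travel":[0,0,-0.9],"rot":[0,0,0]},{"travel":[0,0,-0.9],"rot":[0,0,0]},{"travel":[0,0,-0.9],"rot":[0,0,0]},{"travel":[0,0,-0.9],"rot":[0,0,0]},{"travel":[0,0,0],"rot":[0,0,0]},{"travel":[0,0,0],"rot":[0,0,0]},{"travel":[0,0,0],"rot":[0,0,0]}]'
python3 - <<'E'
from h import *
S=camera("scene");c=camera("wrist")
a=cv2.resize(S["image"][150:250,265:405],(700,500),interpolation=cv2.INTER_CUBIC)
cv2.imwrite("pics/f.png",cv2.convertScaleAbs(a,alpha=1.7))
cv2.imwrite("pics/fw.png",c["image"])
E
```

```text
ee_pos: [548.1, 23.1, 83.2]
ft_force: [-6.3, 0.2, 15.5]
clock: 16.3
ee_pos: [545.9, 23.5, 187.5]
ee_rot: [[0.987, -0.158, -0.003], [-0.158, -0.987, 0.001], [-0.003, -0.0, -1.0]]
ft_force: [0.5, 0.4, -0.5]
opening: 0.6
finger_force: 0.0
```

View pics/f.png

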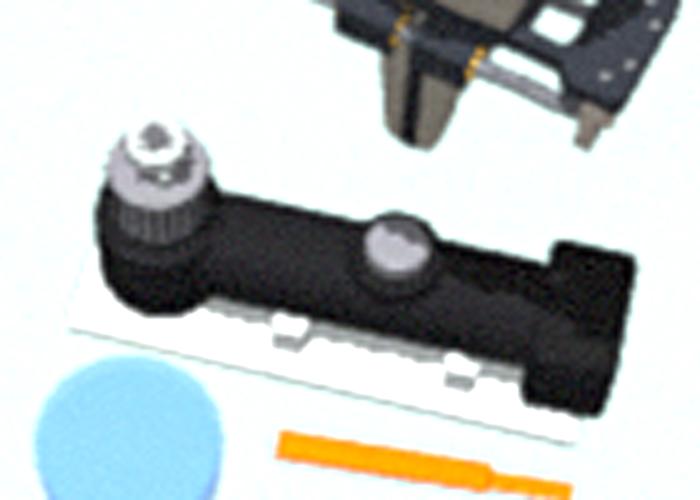

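View pics/fw.png

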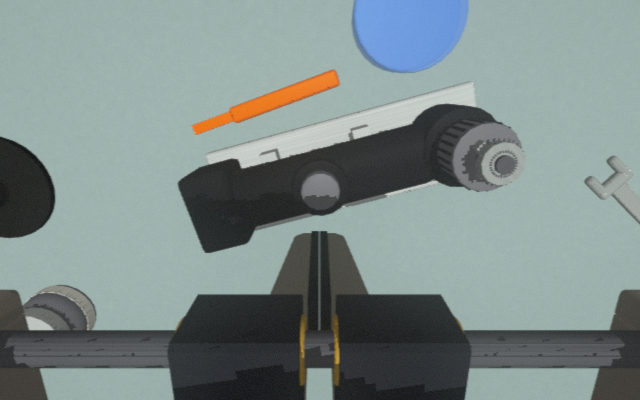

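The brush is upright in the chuck, the button shows at its original pixel (344.4,199), and nothing has been disturbed. As a last check I'll triangulate the button height against the measured contact.

```bash
python3 - <<'E'
from h import *
T=camera("top");S=camera("scene");W=camera("wrist")
A=np.zeros((3,3));b=np.zeros(3)
W0=None
for c,u,v in((T,298.3,192.8),(S,344.5,198.8),(W,320.5,190.5)):
    o,d=ray(c,u,v);d/=np.linalg.norm(d);P=np.eye(3)-np.outer(d,d);A+=P;b+=P@o
    print([onz(c,u,v,z)[:2].round(1).tolist() for z in(75,82,89)])
print(np.linalg.solve(A,b))
E
```

```text
[[551.2, 19.8], [550.0, 19.4], [548.9, 19.1]]
[[543.8, 21.7], [547.8, 22.5], [551.8, 23.3]]
[[546.4, 21.1], [548.4, 20.8], [550.3, 20.5]]
[549.19178725  20.91017862  84.02118003]
```

Triangulation puts the top at 84±3 mm against about 89 from the force, so it's ambiguous. I'll press once more at the better centre and record force against height.

```bash
python3 -m pendant '[{"travel":[0.17,0.1,0.8],"rot":[0,0,0]},{"travel":[0,0,0.9],"rot":[0,0,0]},{"travel":[0,0,0.9],"rot":[0,0,0]},{"travel":[0,0,0.9],"rot":[0,0,0]},{"travel":[0,0,0.7],"rot":[0,0,0]},{"travel":[0,0,0.3],"rot":[0,0,0]},{"travel":[0,0,0],"rot":[0,0,0]},{"travel":[0,0,0],"rot":[0,0,0]},{"travel":[0,0,0],"rot":[0,0,0]},{"travel":[0,0,0],"rot":[0,0,0]}]'| egrep 'ee_pos|ft_f'
for i in 1 2 3 4 5 6; do python3 -m pendant '[{"travel":[0,0,0.075],"rot":[0,0,0]},{"travel":[0,0,0],"rot":[0,0,0]},{"travel":[0,0,0],"rot":[0,0,0]}]' | egrep 'ee_pos|ft_f'; done
```

```text
ee_pos: [550.6, 20.6, 99.9]
ft_force: [0.6, 0.7, 0.2]
ee_pos: [549.9, 20.7, 97.5]
ft_force: [-0.7, 0.3, -0.4]
ee_pos: [549.8, 20.8, 95.9]
ft_force: [0.5, 0.8, -0.6]
ee_pos: [549.9, 20.8, 94.4]
ft_force: [0.0, -0.4, 0.4]
ee_pos: [549.9, 20.8, 92.9]
ft_force: [-0.9, -0.2, 0.4]
ee_pos: [549.9, 20.8, 91.4]
ft_force: [-0.6, 0.5, 0.1]
ee_pos: [549.9, 20.7, 89.9]
ft_force: [0.5, -0.0, -0.1]
```

```bash
for i in 1 2 3 4 5 6; do python3 -m pendant '[{"travel":[0,0,0.06],"rot":[0,0,0]},{"travel":[0,0,0],"rot":[0,0,0]},{"travel":[0,0,0],"rot":[0,0,0]}]' | egrep 'ee_pos|ft_f'; done
```

```text
ee_pos: [550.1, 20.7, 89.0]
ft_force: [-0.5, -0.4, 1.0]
ee_pos: [550.1, 20.7, 87.8]
ft_force: [0.2, 1.0, 2.0]
ee_pos: [550.1, 20.7, 86.5]
ft_force: [-0.6, -0.1, 2.2]
ee_pos: [550.1, 20.7, 85.4]
ft_force: [0.4, 0.5, 3.1]
ee_pos: [550.1, 20.7, 84.2]
ft_force: [0.4, -0.3, 4.8]
ee_pos: [550.1, 20.7, 83.3]
ft_force: [-1.4, 0.3, 7.5]
```

The force rises smoothly from contact at about 89 mm to about 5 N at 83.5 mm and then stiffens, so the full 6 mm travel is confirmed. I'll release and hand in.

```bash
python3 -m pendant '[{"travel":[0,0,-0.1],"rot":[0,0,0]},{"travel":[0,0,-0.1],"rot":[0,0,0]},{"travel":[0,0,-0.2],"rot":[0,0,0]},{"travel":[0,0,-0.5],"rot":[0,0,0]},{"travel":[0,0,-0.9],"rot":[0,0,0]},{"travel":[0,0,-0.9],"rot":[0,0,0]},{"travel":[0,0,-0.9],"rot":[0,0,0]},{"travel":[0,0,-0.9],"rot":[0,0,0]},{"travel":[0,0,-0.9],"rot":[0,0,0]},{"travel":[0,0,0],"rot":[0,0,0]},{"travel":[0,0,0],"rot":[0,0,0]},{"travel":[0,0,0],"rot":[0,0,0]}]'
python3 -c "from cell import *;print(finish_job())"
```

```text
clock: 22.35
ee_pos: [548.9, 20.9, 189.3]
ee_rot: [[0.987, -0.159, -0.003], [-0.159, -0.987, 0.0], [-0.003, -0.0, -1.0]]
ft_force: [-0.2, -0.6, 0.8]
opening: 0.3
finger_force: 0.0
the job is handed in; nothing more can be done
None
```

Handed in at 22 s, no verdict returned: the sleeve is at about 1.37 rad by estimate (9.5 N grip, 15.7 N for the last nudge), the brush stood upright and centred, and the button was pressed fully twice (the first press reached about 40 N at the stop, not gentle) and released.

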